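# Sort the sample vials after the practical, on keyed trays

### The arm

A 7-joint arm with a two-finger parallel gripper is mounted at the origin on the work surface. World frame = base frame: x ahead of the robot, y to its left, z up, the work surface at z = 0. Lengths are in m, angles in rad, forces in N, time in s.
With the tool pointing down it reaches from about 0.425 to 0.875 m from the base axis. Payload 8.4 kg.
Tool frame: the origin (TCP) lies where the fingers leave the gripper's body, on its centre line; the fingertips stand 73 mm ahead of it and the grasp point (between the pads) lies 54 mm ahead of it; x points along the fingers, y is the direction in which the jaws open and shut, and the axes are right-handed (so a half turn about x gives the same grasp; the last joint's range is limited). The gripper opens to 85 mm and grips with 20 to 120 N. Pads are 22 mm wide; open, the fingers measure 114 mm over their backs; the gripper's body (76 mm by 85 mm) begins 54 mm behind the grasp point. The pads swing forward as they close: fully open they stand 13 mm farther back than shut.
Start: joints at [1.189, 0.333, 0.04, 1.465, -0.013, 1.343, -0.059], TCP at [0.181, -0.624, 0.304] pointing down, gripper open.
Joint ranges: [-2.58, 2.58], [-0.38, 2.09], [-1.3, 1.39], [0.25, 2.4], [-1.5, 4.64], [0.08, 2.09], [-2.65, 2.65]. Speed limits (rad/s): [2.22, 2.22, 2.79, 2.79, 3.14, 3.14, 3.14].

### API

Orientations are given as a unit quaternion [w, x, y, z].
In Python, from bench import ctrl gives the robot as it stands.
- The arm moves only by the shell command python3 -m jog 'ROWS'. ROWS is JSON, a list of rows, each a list of 7 numbers: the turn, a rotation vector about the tool's x, y, z in degrees, then the shift along the tool's x, y, z in m, then the finger opening in m, from 0 to 0.0854. In form: [[rx, ry, rz, dx, dy, dz, grip], ...]. A call has 1 to 10 rows; each row is the pose to reach, as a shift and turn from the pose measured when the call began, along the tool's axes at that moment; what a row does not reach only later rows make up. A row lasts 1/10 s, in which the tool goes at most 50 mm and 8.59 degrees, less where a joint would pass 70% of its speed; a pose out of reach is approached as far as the arm can. A call with a gripper value outside its range is refused whole. The fingers move at their own pace and stop on an object; the grip force is fixed at half the most. Time passes only in rows, so rows that repeat a pose let the fingers close. It gives the time, the measured TCP pose, the force and the opening at its end, in the units of the state.
- ctrl.state(): the state, without advancing time (a new reading comes with each control period).
- ctrl.get_image(name): name is "scene" or "top" or "wrist"; returns the picture (420x560x3 uint8, blue, green, red); there is no depth.
- ctrl.get_calibration(name): a dict with "fx", "fy", "cx", "cy" (pixels), "position" and "attitude" of the camera in the world. Camera axes: x right, y down, z forward; pixel columns grow to the right and rows downward; lengths in m; the calibration is good to about 2 mm. A picture is of the moment at which its call begins: read the wrist's pose just before it. get_calibration takes no time and is no camera call; for the wrist camera it gives the pose at the moment of the call.
- ctrl.close_job(): hands the job in, once; it reports no verdict.
The state is a dict: "t": time; "joint_pos": joint angles; "qvel": joint speeds; "tau": joint torques, N m; "tcp_pos": TCP position; "ee_rot": TCP orientation; "contact_force": force on the tool from outside, world axes, zero at the start; "moment": the same for the moment, N m; "gripper_width": opening from 0.0 (shut) to 1.0 (fully open).
Only numpy, scipy, OpenCV 4.12 (cv2) and the standard library are available. Lean on these libraries where they do the work, as an engineer would, in place of code of your own. Each camera call takes 0.05 s, during which the arm holds its last target. There are 200 camera calls.

### The job

Lift the empty green tray by its fin and stack it on the grey base, notch over the yellow key, so that it sits fully down, before any amber vial goes into it. Stand the two amber vials (white caps) in the stacked green tray and the two clear vials (blue caps) in the blue tray, on the tray floors. Keep every vial upright and leave the beaker where it is.

Things in the scene. Friction and masses are not known exactly. Their poses are not given: they have to be found in the camera images.
- amber_a_mid (a point): first empty vial of AMBER (brown) glass with a WHITE screw cap, standing upright: cylinder 26 mm in diameter, 60 mm tall with its 14 mm cap (also 26 mm wide), about 30 g. This point is on its axis, half-way up (30 mm above its underside); z up
- amber_b_mid (a point): second empty vial of AMBER (brown) glass with a WHITE screw cap, standing upright: cylinder 26 mm in diameter, 60 mm tall with its 14 mm cap (also 26 mm wide), about 30 g. This point is on its axis, half-way up (30 mm above its underside); z up
- clear_a_mid (a point): first empty vial of CLEAR colourless glass with a BLUE screw cap, standing upright: cylinder 26 mm in diameter, 60 mm tall with its 14 mm cap (also 26 mm wide), about 30 g. This point is on its axis, half-way up (30 mm above its underside); z up
- clear_b_mid (a point): second empty vial of CLEAR colourless glass with a BLUE screw cap, standing upright: cylinder 26 mm in diameter, 60 mm tall with its 14 mm cap (also 26 mm wide), about 30 g. This point is on its axis, half-way up (30 mm above its underside); z up
- green_tray_mid (a point): loose green tray 120 (x) by 108 mm (y), 160 g: floor 5 thick, walls 4 thick, 22 high. Handle fin along its middle: 10 thick (y), 70 long (x), top 55 above the underside; pinch it from above. Each side of it a 45 mm wide bay centred at y +-27.5. Notch through the +x end: 22 wide, 20 deep (x 40 to 60), lined by 3 mm walls. Point: centre, 27.5 mm above the underside; x to the notch, z up
- dock: fixed grey base 140 (x) by 128 mm (y): flat deck 20 mm up, black rim 6 wide standing 6 above it. Yellow key on the deck, 14 by 14, 22 tall, centred at x +51. The green tray sits on the deck in the rim (4 mm play each side), notch round the key, its x along the base's x, centre over the origin; the wrong way round it will not go down. Origin: centre of underside, at bench level; z up
- blue_tray: fixed blue tray, 120 (x) by 108 mm (y), without handle or notch: floor 5 mm thick, walls 4 mm thick and 22 mm high. A 3 mm divider, as high as the walls, along x through the middle leaves two bays 48.5 mm wide, centred at y +25.75 and -25.75 mm. Origin: centre of the underside, at bench level; z up
- beaker_mid (a point): small empty open glass beaker, 54 mm across the mouth, 65 mm tall, standing among the vials; not part of the job, must be left where it is. This point is on its axis, half-way up
Mind the look-alikes: they are no part of the job. What is shaped like the part that bears clear_b_mid but red is not meant.

How it is judged:
By the outcome, as a careful person would: the job done as asked, in the order asked, and still so for the second after the job is handed in, with the robot touching nothing.
It also fails if it takes over 128 s, if anything falls off the work surface, if the arm or the gripper's body presses on something with over 40 N, if the wrist force passes 120 N, or if a joint passes its speed limit or range.

## Working session

There is one attempt and no reset: what is moved stays moved. The work goes in short steps, Python scripts to look and compute and a shell command to move; the robot and the scene stay as the last step left them, time stands still between calls to the robot, and variables do not carry over. Pictures are saved under pics/ and viewed, about 12 in all and at most 16, crops included, and the job is handed in when it is done.

```bash
mkdir -p pics; ls; python3 - <<'E'
from bench import ctrl
import cv2
print(ctrl.state())
for n in("scene","top","wrist"):
    print(n,ctrl.get_calibration(n)); 
    if n!="wrist": cv2.imwrite(f"pics/{n}0.png",ctrl.get_image(n))
E
```

```text
pics
{'t': 0.0, 'joint_pos': array([ 1.18879953,  0.33387462,  0.03984128,  1.46627164, -0.01338483,
        1.34331127, -0.05852429]), 'qvel': array([-3.70855028e-04, -3.46451355e-04,  7.93783575e-04,  9.86849489e-04,
        6.68560540e-05, -8.20111566e-04,  1.06838273e-03]), 'tau': array([ 2.62149097e-04, -6.58553410e+01,  1.36543237e+00, -4.05574107e+01,
        1.69644045e-02,  1.24568649e-02,  1.89032431e-05]), 'tcp_pos': array([ 0.18127561, -0.62385206,  0.303044  ]), 'ee_rot': array([-0.09909541, -0.69993139, -0.10020123,  0.70016845]), 'contact_force': array([ 0.13907957, -0.0658553 , -0.56867302]), 'moment': array([ 0.03548907,  0.0285672 , -0.0156185 ]), 'gripper_width': 1.0022128676856246}
scene {'fx': 464.08085519368643, 'fy': 464.08085519368643, 'cx': 285.1225639217131, 'cy': 206.10891629167256, 'position': array([1.13661305, 0.31969898, 0.70910688]), 'attitude': array([-0.20512464,  0.48285352,  0.78038168, -0.34026577])}
top {'fx': 390.474106899946, 'fy': 390.474106899946, 'cx': 277.0063560747595, 'cy': 211.59080198268177, 'position': array([0.46836492, 0.01709581, 0.95497567]), 'attitude': array([-0.01855741,  0.71044435, -0.70319339,  0.02105962])}
wrist {'fx': 304.1212699183883, 'fy': 304.1212699183883, 'cx': 274.7617394225549, 'cy': 202.97645635621615, 'position': array([ 0.25345466, -0.60282065,  0.37249457]), 'attitude': array([ 0.11847463,  0.79088893, -0.59361244, -0.08990407])}
```

View pics/top0.png

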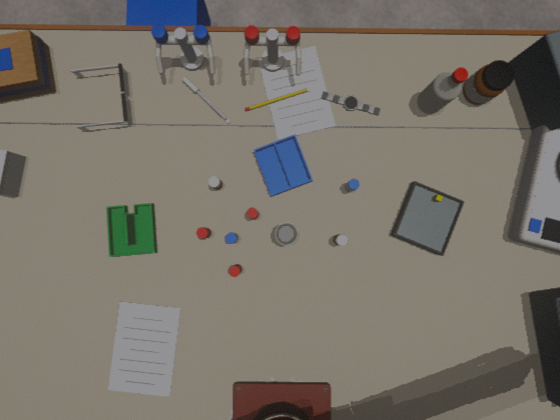

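View pics/scene0.png

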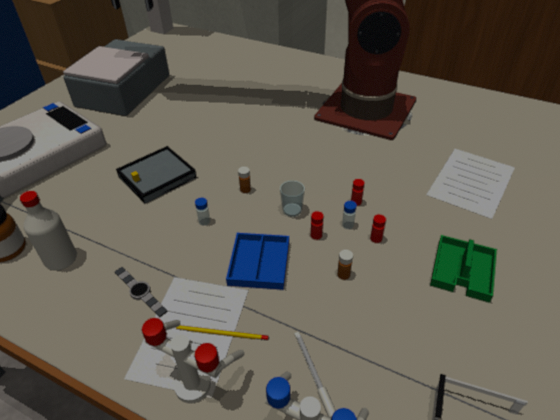

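The top view shows the green tray at (132,230) with its notch up, towards +x. The dock is at (428,218) with its key at (438,198), and the blue tray is at (283,166). White caps are at (215,183) and (341,240), blue caps at (231,239) and (352,186). The beaker is at (286,234) and there are three red look-alikes. Next I measure.

```bash
cat > h.py <<'E'
import numpy as np, cv2
from scipy.spatial.transform import Rotation as R
from bench import ctrl
def rot(q): return R.from_quat([q[1],q[2],q[3],q[0]])
def ray(c,u,v):
    d=rot(c["attitude"]).apply([(u-c["cx"])/c["fx"],(v-c["cy"])/c["fy"],1]); return np.array(c["position"]),d
def onz(c,u,v,z):
    p,d=ray(c,u,v); return p+d*(z-p[2])/d[2]
def proj(c,P):
    q=rot(c["attitude"]).inv().apply(np.array(P)-c["position"]); return q[0]/q[2]*c["fx"]+c["cx"],q[1]/q[2]*c["fy"]+c["cy"]
def tri(c1,p1,c2,p2):
    A=[];b=[]
    for c,p in((c1,p1),(c2,p2)):
        o,d=ray(c,*p); d/=np.linalg.norm(d); M=np.eye(3)-np.outer(d,d); A.append(M); b.append(M@o)
    return np.linalg.solve(sum(A),sum(b))
def tool(P,yaw_dir=None):
    "shift in tool axes to bring TCP to P (world); and turn about tool x to put tool y along yaw_dir"
    s=ctrl.state(); r=rot(s["ee_rot"]); d=r.inv().apply(np.array(P)-s["tcp_pos"]); M=r.as_matrix()
    out=[np.round(d,4)]
    if yaw_dir is not None:
        # target: x down, y along yaw_dir (choose nearest sign)
        y=np.array([*yaw_dir,0.])/np.linalg.norm(yaw_dir)
        for sg in(1,-1):
            x=np.array([0,0,-1.]); T=np.column_stack([x,sg*y,np.cross(x,sg*y)])
            out.append(np.round((r.inv()*R.from_matrix(T)).as_rotvec(degrees=True),2))
    return out
def blobs(img,lo,hi,mina=15):
    m=cv2.inRange(cv2.cvtColor(img,cv2.COLOR_BGR2HSV),lo,hi)
    n,l,s,c=cv2.connectedComponentsWithStats(m); return m,[(np.round(c[i],1),s[i].tolist()) for i in range(1,n) if s[i][4]>=mina]
E
python3 - <<'E'
from h import *
t=cv2.imread("pics/top0.png"); c=ctrl.get_calibration("top")
for nm,lo,hi in(("blue",(100,120,60),(125,255,255)),("green",(50,100,40),(80,255,255)),("yellow",(24,150,120),(34,255,255))):
    m,b=blobs(t,lo,hi,8)
    print(nm)
    for q in b: print(q, onz(c,*q[0],.06)[:2].round(4))
big=cv2.resize(t[120:300,90:480],None,fx=2,fy=2,interpolation=cv2.INTER_CUBIC)
cv2.imwrite("pics/a.png",cv2.resize(t[190:270,95:170],None,fx=7,fy=7,interpolation=cv2.INTER_CUBIC))
cv2.imwrite("pics/b.png",cv2.resize(t[165:275,320:475],None,fx=5,fy=5,interpolation=cv2.INTER_CUBIC))
# dark rim of dock
g=cv2.cvtColor(t,cv2.COLOR_BGR2GRAY); m=(g<60).astype(np.uint8)
cn,_=cv2.findContours(m,cv2.RETR_EXTERNAL,cv2.CHAIN_APPROX_NONE)
for k in cn:
    r=cv2.minAreaRect(k)
    if cv2.contourArea(k)>300: print("dark",r)
E
```

```text
blue
(array([167.3,  14.9]), [126, 0, 83, 39, 2287]) [0.9807 0.2778]
(array([ 5.1, 59.1]), [0, 48, 13, 23, 238]) [0.8695 0.6542]
(array([282.5, 165.4]), [254, 135, 58, 61, 2120]) [0.6256 0.0026]
(array([353.4, 183.9]), [348, 179, 11, 11, 81]) [ 0.5844 -0.1614]
(array([534.7, 225. ]), [529, 218, 13, 15, 132]) [ 0.4939 -0.578 ]
(array([230.7, 237.7]), [226, 233, 11, 10, 88]) [0.4577 0.1194]
green
(array([131.4, 230.5]), [107, 204, 49, 53, 1844]) [0.4718 0.3466]
yellow
(array([277.2,  98.7]), [250, 89, 57, 20, 126]) [0.7824 0.0164]
(array([438.7, 197.4]), [436, 195, 6, 6, 26]) [ 0.5552 -0.358 ]
dark ((282.0, 409.0), (97.99998474121094, 19.999996185302734), -0.0)
dark ((544.0, 346.5), (117.0, 30.0), 90.0)
dark ((552.2941284179688, 229.8235626220703), (18.91777801513672, 20.372989654541016), 14.03624439239502)
dark ((426.5689697265625, 218.32757568359375), (55.89429473876953, 58.49403381347656), 21.801406860351562)
dark ((523.0743408203125, 99.69593048095703), (95.70903015136719, 101.06375122070312), 62.10273361206055)
dark ((22.4345645904541, 65.62919616699219), (63.605430603027344, 56.48023223876953), 79.99201965332031)
```

View pics/a.png

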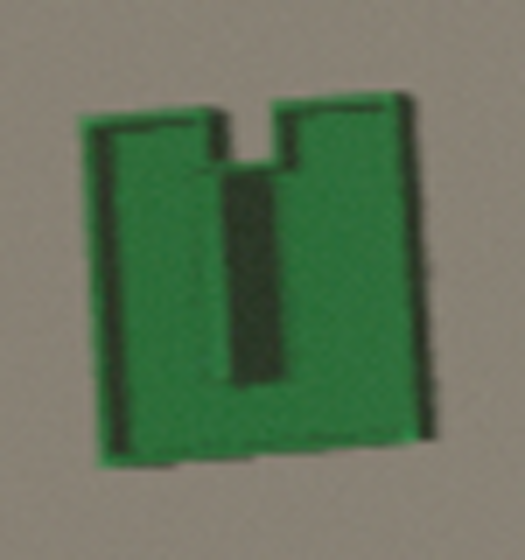

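View pics/b.png

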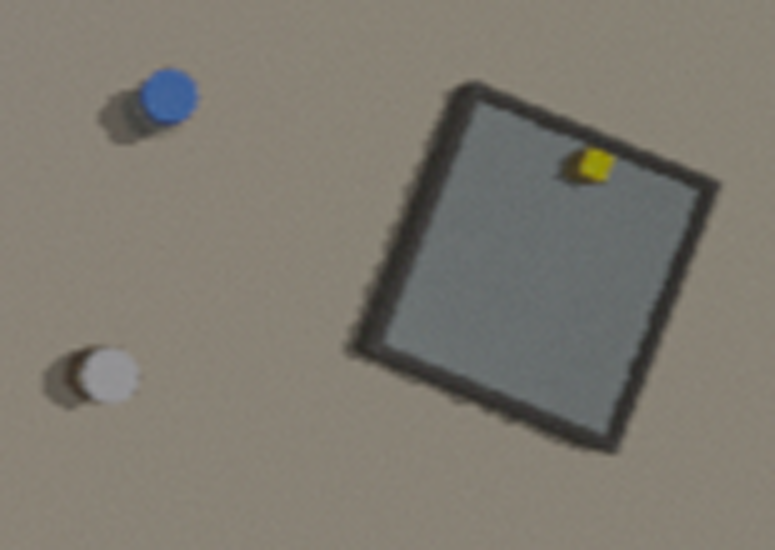

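```bash
python3 - <<'E'
from h import *
c=ctrl.get_calibration("top")
def P(u,v,o,s,z): return onz(c,o[0]+(u+.5)/s-.5,o[1]+(v+.5)/s-.5,z)[:2]
a=[P(u,v,(95,190),7,.022) for u,v in((82,118),(102,465),(397,95),(418,440))]
print("tray",np.mean(a,0),[np.degrees(np.arctan2(*(p-q)[::-1])) for p,q in((a[0],a[1]),(a[2],a[3]))], np.linalg.norm(a[0]-a[1]),np.linalg.norm(a[0]-a[2]))
# dock: right outer top corners, top-left inner/outer
key=P(597,165,(320,165),5,.042); print("key",key)
b=[P(u,v,(320,165),5,.026) for u,v in((482,98),(385,346),(718,185),(617,450))]
print("dock yaw",[np.degrees(np.arctan2(*(p-q)[::-1])) for p,q in((b[0],b[1]),(b[2],b[3]))])
# blue tray & vials
t=cv2.imread("pics/top0.png")
m,_=blobs(t,(100,120,60),(125,255,255)); m[:130]=0;m[205:]=0;m[:,320:]=0
r=cv2.minAreaRect(cv2.findNonZero(m)); print("blue",r, onz(c,*r[0],.015)[:2]); bp=[onz(c,*p,.022)[:2] for p in cv2.boxPoints(r)]
print([ (np.linalg.norm(bp[i]-bp[i-1]).round(4),np.degrees(np.arctan2(*(bp[i]-bp[i-1])[::-1])).round(1)) for i in range(4)])
m,bl=blobs(t,(0,0,130),(180,40,255))
for q in bl:
    if 160<q[0][1]<260 and 190<q[0][0]<380: print("white",q,onz(c,*q[0],.06)[:2])
w=np.array([.55,-.3,.3]); print(tool(w), tool([.47,.335,.25],[-np.sin(np.radians(3)),np.cos(np.radians(3))]))
s=ctrl.state();print(rot(s["ee_rot"]).as_matrix().round(2))
E
```

```text
tray [0.47454575 0.36340359] [np.float64(5.260690109162488), np.float64(5.0776360414993365)] 0.11834982760911361 0.10760695610613591
key [ 0.55647123 -0.36625251]
dock yaw [np.float64(-21.68210928627717), np.float64(-21.58342875546701)]
blue ((282.4188232421875, 164.9119110107422), (49.43885040283203, 44.09892272949219), 69.14553833007812) [0.63472747 0.00205018]
[(np.float64(0.1198), np.float64(21.4)), (np.float64(0.1068), np.float64(-68.3)), (np.float64(0.1201), np.float64(-158.9)), (np.float64(0.1061), np.float64(111.5))]
white (array([252.4, 229.6]), [0, 30, 560, 390, 161746]) [0.47671004 0.07008889]
[array([ 0.0034, -0.2081, -0.4445])] [array([ 0.0543, -0.8401, -0.5449]), array([-1.668e+02, -1.200e-01,  2.000e-02]), array([13.2 ,  0.02,  0.08])]
[[-0.    0.28 -0.96]
 [ 0.   -0.96 -0.28]
 [-1.   -0.    0.  ]]
```

```bash
python3 -m jog '[[38,0,0,0.003,-0.185,-0.345,0.085],[38,0,0,0.003,-0.185,-0.345,0.085],[38,0,0,0.003,-0.185,-0.345,0.085],[38,0,0,0.003,-0.185,-0.345,0.085],[38,0,0,0.003,-0.185,-0.345,0.085],[38,0,0,0.003,-0.185,-0.345,0.085],[38,0,0,0.003,-0.185,-0.345,0.085],[38,0,0,0.003,-0.185,-0.345,0.085],[38,0,0,0.003,-0.185,-0.345,0.085],[38,0,0,0.003,-0.185,-0.345,0.085]]'
python3 - <<'E'
from h import *
c=ctrl.get_calibration("wrist"); im=ctrl.get_image("wrist"); cv2.imwrite("pics/w1.png",im); print(c, ctrl.state()["t"])
np.save("w1.npy",c,allow_pickle=True)
print(proj(c,[.5565,-.3663,.042]),proj(c,[.509,-.3475,.02]))
E
```

```text
t: 1.1
tcp_pos: [0.4618, -0.3487, 0.2999]
ee_rot: [0.133, -0.694, 0.132, 0.695]
contact_force: [-0.2, -0.6, 0.5]
gripper_width: 1.0
{'fx': 304.1212699183883, 'fy': 304.1212699183883, 'cx': 274.7617394225549, 'cy': 202.97645635621615, 'position': array([ 0.53171958, -0.37612949,  0.3691561 ]), 'attitude': array([-0.08354931, -0.55580353,  0.81775035,  0.12404161])} 1.15
(np.float64(257.0603302810392), np.float64(88.67037803886329)) (np.float64(258.9585299584543), np.float64(138.21953128684305))
```

View pics/w1.png

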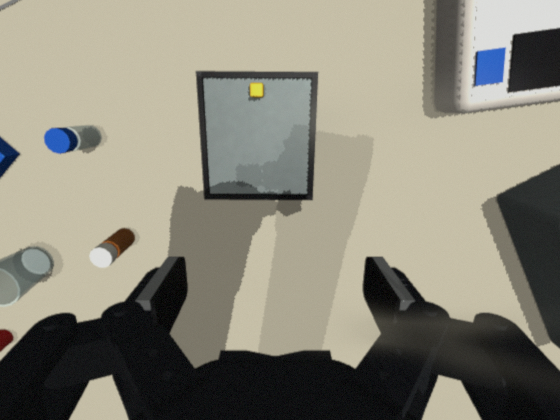

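Dock seen square-on: rim corners about (197,72), (319,72), (313,199), (205,199), key at (257,90). The shadow falls beyond the rim.

```bash
python3 - <<'E'
from h import *
im=cv2.imread("pics/w1.png"); c=np.load("w1.npy",allow_pickle=True).item()
m,b=blobs(im,(24,150,100),(36,255,255),20); print(b)
k=[x[0] for x in b if abs(x[0][0]-257)<15][0]; key=onz(c,*k,.042)[:2]; print("key",key)
# inner deck corners: deck pixel area in grey-blue; inner top edge of rim at z=.026
g=cv2.cvtColor(im,cv2.COLOR_BGR2GRAY)
d=(g[55:230,180:335]<62).astype(np.uint8)
cn=max(cv2.findContours(d,cv2.RETR_EXTERNAL,cv2.CHAIN_APPROX_NONE)[0],key=cv2.contourArea)
ap=cv2.approxPolyDP(cn,6,True)[:,0]+[180,55]; print(ap.tolist())
for p in ap: print(onz(c,*p,.026)[:2].round(4))
s=ctrl.state(); print(s["tcp_pos"])
E
```

```text
[(array([256. ,  89.5]), [250, 83, 13, 14, 178])]
key [ 0.55616902 -0.36500293]
[[197, 75], [204, 197], [311, 198], [310, 147], [306, 194], [209, 192], [202, 78], [262, 76]]
[ 0.5932 -0.3126]
[ 0.4705 -0.262 ]
[ 0.4231 -0.3785]
[ 0.4795 -0.3973]
[ 0.4299 -0.3747]
[ 0.4738 -0.2701]
[ 0.5887 -0.3162]
[ 0.5673 -0.3754]
[ 0.4606214  -0.35016707  0.29994885]
```

```bash
python3 - <<'E'
from h import *
for P in([.53,0,.3],[.425,.36,.29]): print(tool(P,[-np.sin(np.radians(5.2)),np.cos(np.radians(5.2))]))
E
```

```text
[array([ 3.000e-04, -3.509e-01,  6.550e-02]), array([ 1.5302e+02,  9.0000e-02, -1.3000e-01]), array([-26.98,   0.09,   0.07])]
[array([ 0.011 , -0.6463,  0.2965]), array([ 1.5302e+02,  9.0000e-02, -1.3000e-01]), array([-26.98,   0.09,   0.07])]
```

```bash
python3 -m jog '[[-10,0,0,0,-0.35,0.065,0.085],[-20,0,0,0,-0.35,0.065,0.085],[-27,0,0,0,-0.35,0.065,0.085],[-27,0,0,0,-0.35,0.065,0.085],[-27,0,0,0,-0.35,0.065,0.085],[-27,0,0,0,-0.35,0.065,0.085],[-27,0,0,0.01,-0.4,0.1,0.085],[-27,0,0,0.01,-0.45,0.15,0.05],[-27,0,0,0.01,-0.5,0.19,0.05],[-27,0,0,0.01,-0.54,0.22,0.05]]'
python3 - <<'E'
from h import *
print(tool([.425,.36,.29],[-np.sin(np.radians(5.2)),np.cos(np.radians(5.2))]))
E
```

```text
t: 2.15
tcp_pos: [0.481, 0.1392, 0.292]
ee_rot: [-0.031, -0.706, -0.031, 0.707]
contact_force: [0.8, -0.2, 0.2]
gripper_width: 0.588
[array([ 0.0023, -0.2249,  0.0364]), array([ 1.7982e+02,  8.0000e-02, -1.1000e-01]), array([-0.18,  0.07,  0.05])]
```

```bash
python3 -m jog '[[0,0,0,0,-0.225,0.036,0.05],[0,0,0,0,-0.225,0.036,0.05],[0,0,0,0,-0.225,0.036,0.05],[0,0,0,0,-0.225,0.036,0.05],[0,0,0,0,-0.225,0.036,0.05],[0,0,0,0,-0.225,0.036,0.05],[0,0,0,0,-0.225,0.036,0.05]]'
python3 - <<'E'
from h import *
c=ctrl.get_calibration("wrist"); im=ctrl.get_image("wrist"); cv2.imwrite("pics/w2.png",im)
np.save("w2.npy",c,allow_pickle=True); print(ctrl.state()["gripper_width"])
E
```

```text
t: 2.85
tcp_pos: [0.4263, 0.3589, 0.2918]
ee_rot: [-0.031, -0.706, -0.03, 0.707]
contact_force: [0.3, -0.0, 0.3]
gripper_width: 0.585
0.5789487283890855
```

View pics/w2.png

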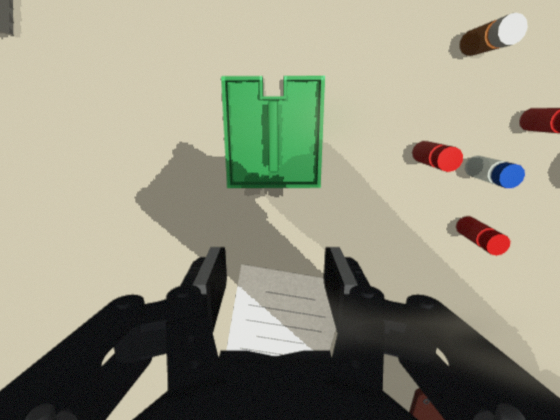

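The tray is square to the tool. Wall-top corners are (222,77), (325,76), (321,187) and (228,187); the fin top runs from (274,101) to (273,171).

```bash
python3 - <<'E'
from h import *
c=np.load("w2.npy",allow_pickle=True).item()
k=[onz(c,*p,.022)[:2] for p in((222,77),(325,76),(321,187),(228,187))]
print(np.mean(k,0),[np.degrees(np.arctan2(*(k[i]-k[j])[::-1])).round(1) for i,j in((0,3),(1,2),(0,1),(3,2))],np.linalg.norm(k[0]-k[3]),np.linalg.norm(k[3]-k[2]))
f=[onz(c,*p,.055)[:2] for p in((274,101),(273.5,171))]; print("fin",f,np.mean(f,0),np.degrees(np.arctan2(*(f[0]-f[1])[::-1])),np.linalg.norm(f[0]-f[1]))
C=np.array([*np.mean(k,0),.098])
print(tool(C,[-np.sin(np.radians(4.7)),np.cos(np.radians(4.7))]))
E
```

```text
[0.474447   0.36405349] [np.float64(5.4), np.float64(5.5), np.float64(95.5), np.float64(94.9)] 0.11721717515941427 0.1068069503270021
fin [array([0.50837802, 0.36690519]), array([0.44084519, 0.36162324])] [0.4746116  0.36426422] 4.472171142486216 0.06773907651484269
[array([ 0.1938, -0.002 , -0.0483]), array([-1.7984e+02,  4.0000e-02,  1.3000e-01]), array([ 0.16,  0.08, -0.03])]
```

```bash
python3 -m jog '[[0,0,0,0.04,-0.002,-0.048,0.05],[0,0,0,0.08,-0.002,-0.048,0.05],[0,0,0,0.12,-0.002,-0.048,0.05],[0,0,0,0.155,-0.002,-0.048,0.05],[0,0,0,0.185,-0.002,-0.048,0.05],[0,0,0,0.194,-0.002,-0.048,0.05],[0,0,0,0.194,-0.002,-0.048,0.05],[0,0,0,0.194,-0.002,-0.048,0],[0,0,0,0.194,-0.002,-0.048,0],[0,0,0,0.194,-0.002,-0.048,0]]'
python3 -m jog '[[0,0,0,0,0,0,0],[0,0,0,0,0,0,0],[0,0,0,0,0,0,0],[0,0,0,-0.015,0,0,0],[0,0,0,-0.04,0,0,0],[0,0,0,-0.07,0,0,0],[0,0,0,-0.1,0,0,0],[0,0,0,-0.1,0,0,0]]'
python3 - <<'E'
from h import *
y=np.radians(-22)
print(tool([.53,0.0,.22],[-np.sin(y),np.cos(y)]),tool([.5088,-.346,.22]))
E
```

```text
t: 3.9
tcp_pos: [0.475, 0.3646, 0.0996]
ee_rot: [0.03, 0.707, 0.03, -0.706]
contact_force: [0.9, -0.6, 1.3]
gripper_width: 0.104
t: 4.7
tcp_pos: [0.4761, 0.3662, 0.2051]
ee_rot: [0.028, 0.709, 0.032, -0.704]
contact_force: [0.0, 0.3, -2.1]
gripper_width: 0.103
[array([-0.0163,  0.3694, -0.0227]), array([-153.14,   -0.46,   -0.49]), array([26.86, -0.36,  0.34])] [array([-0.0182,  0.7124,  0.0277])]
```

```bash
python3 -m jog '[[2,0,0,-0.015,0.03,-0.002,0],[5,0,0,-0.015,0.065,-0.004,0],[8,0,0,-0.015,0.1,-0.006,0],[11,0,0,-0.015,0.14,-0.008,0],[14,0,0,-0.015,0.18,-0.011,0],[17,0,0,-0.015,0.22,-0.013,0],[20,0,0,-0.015,0.26,-0.016,0],[23,0,0,-0.015,0.3,-0.018,0],[26,0,0,-0.015,0.34,-0.021,0],[27,0,0,-0.015,0.37,-0.022,0]]'
python3 - <<'E'
from h import *
y=np.radians(-22)
print(tool([.5088,-.346,.20],[-np.sin(y),np.cos(y)]))
E
```

```text
t: 5.7
tcp_pos: [0.5292, -0.0034, 0.2187]
ee_rot: [-0.139, 0.696, -0.135, -0.692]
contact_force: [0.9, -0.0, -0.5]
gripper_width: 0.105
[array([ 0.0171,  0.3248, -0.1113]), array([179.65,   0.59,   0.43]), array([-0.35, -0.27,  0.38])]
```

```bash
python3 -m jog '[[0,0,0,0,0.035,-0.012,0],[0,0,0,0,0.075,-0.026,0],[0,0,0,0,0.115,-0.039,0],[0,0,0,0,0.155,-0.053,0],[0,0,0,0,0.2,-0.069,0],[0,0,0,0,0.245,-0.084,0],[0,0,0,0.005,0.285,-0.098,0],[0,0,0,0.01,0.315,-0.108,0],[0,0,0,0.017,0.325,-0.111,0],[0,0,0,0.017,0.325,-0.111,0]]'
python3 - <<'E'
from h import *
y=np.radians(-22)
print(tool([.5088,-.346,.125],[-np.sin(y),np.cos(y)]),ctrl.state()["tcp_pos"])
c=ctrl.get_calibration("wrist"); im=ctrl.get_image("wrist"); cv2.imwrite("pics/w3.png",im)
np.save("w3.npy",c,allow_pickle=True)
E
```

```text
t: 6.7
tcp_pos: [0.5071, -0.3473, 0.1987]
ee_rot: [-0.14, 0.695, -0.136, -0.692]
contact_force: [-0.1, 0.5, -1.1]
gripper_width: 0.106
[array([ 0.0737, -0.0014, -0.0009]), array([179.49,   0.62,   0.22]), array([-0.51, -0.14,  0.39])] [ 0.50712562 -0.34734     0.19872078]
```

View pics/w3.png

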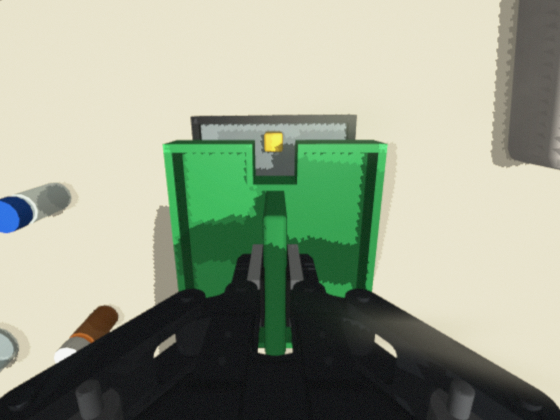

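The tray hangs from the fin with its front edge from (166,147) to (386,147). The notch is at u≈275 and the key at (273,142) beyond it.

```bash
python3 - <<'E'
from h import *
c=np.load("w3.npy",allow_pickle=True).item(); s=ctrl.state()
im=cv2.imread("pics/w3.png")
print(blobs(im,(24,150,100),(36,255,255),20)[1])
for z in(.111,.116,.121,.126):
    a,b=onz(c,166,147,z),onz(c,386,147,z); n=onz(c,275.5,147,z)
    d=(n-s["tcp_pos"])[:2]; y=np.radians(-22); ex=np.array([np.cos(y),np.sin(y)]); ey=np.array([-ex[1],ex[0]])
    print(z,np.linalg.norm(a-b).round(4),np.degrees(np.arctan2(*(b-a)[[1,0]]))+90,"front mid rel tcp x,y",d@ex,d@ey)
E
```

```text
[(array([272.9, 142.2]), [264, 133, 18, 19, 274])]
0.111 0.1126 -22.45787128546722 front mid rel tcp x,y 0.056635204359497815 -0.002083627399109205
0.116 0.1091 -22.45787128546725 front mid rel tcp x,y 0.0572078270288983 -0.0021104613147368365
0.121 0.1055 -22.457871285467263 front mid rel tcp x,y 0.05778044969829869 -0.0021372952303645065
0.126 0.1019 -22.457871285467263 front mid rel tcp x,y 0.05835307236769918 -0.002164129145992138
```

```bash
python3 - <<'E'
from h import *
c=np.load("w3.npy",allow_pickle=True).item(); s=ctrl.state()
y=np.radians(-22); ex=np.array([np.cos(y),np.sin(y)]); ey=np.array([-ex[1],ex[0]])
k=onz(c,272.9,142.2,.042)[:2]; print(k)
for n,p in(("key",k),("key0",np.array([.5562,-.365]))): d=p-s["tcp_pos"][:2]; print(n,d@ex,d@ey)
for u,v in((192,119),(357,118)): d=onz(c,u,v,.026)[:2]-s["tcp_pos"][:2]; print("rim far corner",d@ex,d@ey)
E
```

```text
[ 0.55657129 -0.36489037]
key 0.052232288124655496 0.0001650391898235606
key0 0.05192910594416998 -7.569877056275983e-05
rim far corner 0.06874468722297475 0.06246005573703464
rim far corner 0.0683955906685075 -0.06424565618610821
```

```bash
python3 -m jog '[[-0.5,0,0,0.01,-0.0013,-0.0017,0],[-0.5,0,0,0.03,-0.0013,-0.0017,0],[-0.5,0,0,0.045,-0.0013,-0.0017,0],[-0.5,0,0,0.058,-0.0013,-0.0017,0],[-0.5,0,0,0.064,-0.0013,-0.0017,0],[-0.5,0,0,0.068,-0.0013,-0.0017,0],[-0.5,0,0,0.068,-0.0013,-0.0017,0]]'
python3 - <<'E'
from h import *
print(ctrl.state()["tcp_pos"],ctrl.state()["contact_force"])
c=ctrl.get_calibration("wrist"); im=ctrl.get_image("wrist"); cv2.imwrite("pics/w4.png",im)
E
```

```text
t: 7.45
tcp_pos: [0.5105, -0.3444, 0.1311]
ee_rot: [-0.137, 0.696, -0.132, -0.693]
contact_force: [0.4, 0.2, -1.2]
gripper_width: 0.102
[ 0.51054317 -0.34439395  0.13110938] [ 0.39175434  0.22112441 -1.22009703]
```

View pics/w4.png

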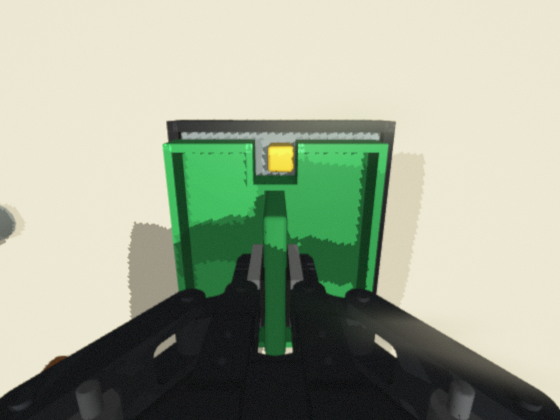

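The notch, centred at u≈275.5, sits about 5 px left of the key (281) and of the rim centre, so the tray is about 2.5 mm off. I shift tool +y and descend.

```bash
python3 -m jog '[[0,0,0,0,0.0025,0,0],[0,0,0,0,0.0025,0,0],[0,0,0,0.003,0.0025,0,0],[0,0,0,0.005,0.0025,0,0],[0,0,0,0.007,0.0025,0,0],[0,0,0,0.009,0.0025,0,0],[0,0,0,0.0105,0.0025,0,0],[0,0,0,0.012,0.0025,0,0],[0,0,0,0.012,0.0025,0,0]]'
python3 - <<'E'
from h import *
c=ctrl.get_calibration("wrist"); im=ctrl.get_image("wrist"); cv2.imwrite("pics/w5.png",im)
s=ctrl.state(); print(s["tcp_pos"],s["contact_force"],s["moment"],tool(s["tcp_pos"],[.375,.927]))
E
```

```text
t: 8.4
tcp_pos: [0.5101, -0.3468, 0.12]
ee_rot: [-0.136, 0.696, -0.132, -0.692]
contact_force: [-1.2, 0.7, 3.1]
gripper_width: 0.107
[ 0.51005393 -0.34680536  0.11996022] [ 0.14023006 -0.03964031  2.97890531] [ 0.1212196   0.27206927 -0.05890486] [array([0., 0., 0.]), array([-179.84,   -0.68,   -0.34]), array([ 0.16, -0.22,  0.43])]
```

View pics/w5.png

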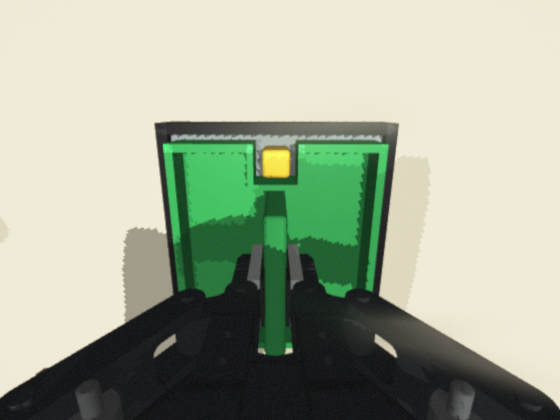

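The tray is centred on the key and in the rim, with 3 N contact. Release, rise, look.

```bash
python3 -m jog '[[0,0,0,0.001,0,0,0],[0,0,0,0.001,0,0,0.03],[0,0,0,0.001,0,0,0.03],[0,0,0,0.001,0,0,0.03],[0,0,0,-0.03,0,0,0.03],[0,0,0,-0.07,0,0,0.035],[0,0,0,-0.11,0,0.01,0.04],[0,0,0,-0.15,0,0.04,0.045],[0,0,0,-0.15,0,0.05,0.045],[0,0,0,-0.15,0,0.05,0.045]]'
python3 - <<'E'
from h import *
c=ctrl.get_calibration("wrist"); im=ctrl.get_image("wrist"); np.save("w6.npy",c,allow_pickle=True); cv2.imwrite("pics/w6.png",im)
im=ctrl.get_image("scene"); cv2.imwrite("pics/s6.png",cv2.resize(im[110:250,90:300],None,fx=3.5,fy=3.5,interpolation=cv2.INTER_CUBIC))
E
```

```text
t: 9.45
tcp_pos: [0.462, -0.3292, 0.2711]
ee_rot: [-0.136, 0.697, -0.133, -0.692]
contact_force: [-1.0, -0.9, -0.4]
gripper_width: 0.526
```

View pics/w6.png

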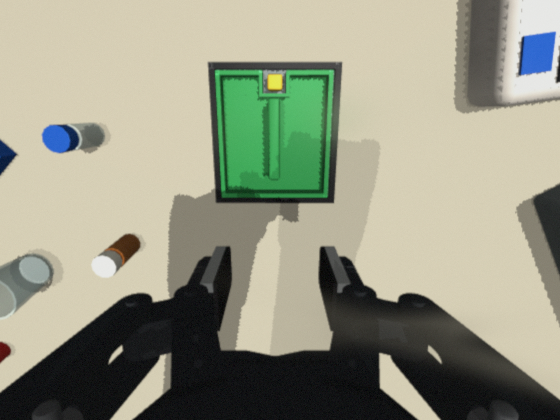

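View pics/s6.png

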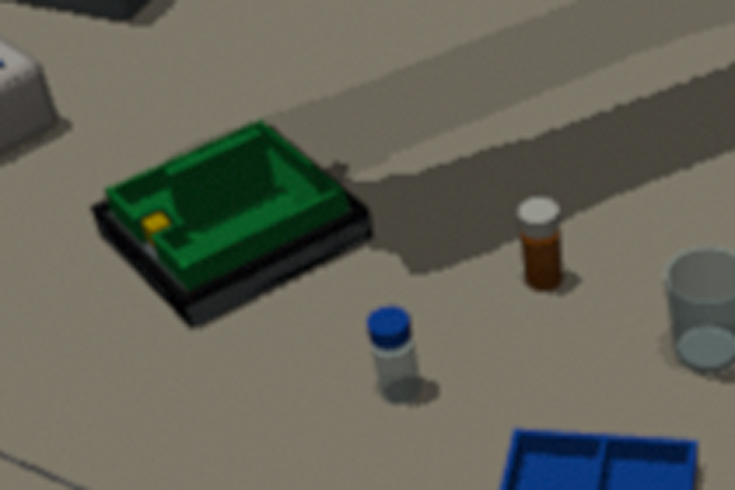

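The tray is level and fully down in the rim, notch round the key. Now I locate the vials.

```bash
python3 - <<'E'
from h import *
t=cv2.imread("pics/top0.png"); c=ctrl.get_calibration("top"); w=np.load("w6.npy",allow_pickle=True).item(); im=cv2.imread("pics/w6.png")
sc=ctrl.get_calibration("scene"); S=cv2.imread("pics/scene0.png")
def loc(img,u,v,r,lo,hi,dark=False):
    m,b=blobs(img[v-r:v+r,u-r:u+r],lo,hi,10); b=max(b,key=lambda q:q[1][4]); return b[0]+[u-r,v-r],b[1][4]
B=((100,120,60),(125,255,255)); W=((0,0,125),(180,22,255))
V={}
for n,u,v,k in(("ambA",341,240,W),("ambB",215,183,W),("clrA",353,184,B),("clrB",231,238,B)):
    p,a=loc(t,u,v,11,*k); V[n]=onz(c,*p,.06); print(n,p,a,V[n][:2].round(4), "scene proj",np.round(proj(sc,V[n]),1))
for n,u,v,k in(("ambA",244,172,W),("ambB",345,256,W),("clrA",201,203,B),("clrB",350,207,B)):
    p,a=loc(S,u,v,9,*k); print("scene",n,p,a)
for n,u,v in(("ambA",103,267),("clrA",56,139)): print("wrist view of",n,np.round(proj(w,V[n]),1))
f=[onz(w,*p,.075)[:2] for p in((274,98),(274,180))]; print("fin",f,np.mean(f,0))
for p in((215,70),(334,70),(328,199),(221,199)): print(onz(w,*p,.042)[:2])
E
```

```text
ambA [342.  239.8] 101 [ 0.4555 -0.1352] scene proj [242.8 169.3]
ambB [213.2 181. ] 99 [0.5877 0.1619] scene proj [345.7 254.3]
clrA [353.4 183.9] 81 [ 0.5844 -0.1614] scene proj [200.3 200.7]
clrB [230.7 237.7] 88 [0.4577 0.1194] scene proj [349.4 204.1]
scene ambA [243.2 169.6] 54
scene ambB [345.8 254.4] 103
scene clrA [200.5 201.8] 86
scene clrB [349.8 205.2] 93
wrist view of ambA [104.4 266.1]
wrist view of clrA [ 55.5 138.5]
fin [array([ 0.54179963, -0.35897597]), array([ 0.47755622, -0.33308247])] [ 0.50967793 -0.34602922]
[ 0.58544529 -0.31848707]
[ 0.54508794 -0.41860461]
[ 0.43202387 -0.37388401]
[ 0.47266695 -0.27230201]
```

```bash
python3 - <<'E'
from h import *
s=ctrl.state(); print(s["joint_pos"].round(2))
d=[np.cos(np.radians(-22)),np.sin(np.radians(-22))]
print(tool([.4555,-.1352,.17],d),s["tcp_pos"])
E
```

```text
[ 0.75  0.2  -0.24  1.71  0.04  1.24 -1.45]
[array([ 0.1001, -0.1764,  0.0791]), array([-89.87,  -0.48,   0.21]), array([90.13,  0.21,  0.48])] [ 0.46257916 -0.32898821  0.26898956]
```

```bash
python3 -m jog '[[-8.5,0,0,0,-0.02,0.01,0.05],[-17,0,0,0,-0.04,0.02,0.05],[-25,0,0,0,-0.07,0.03,0.05],[-33,0,0,0,-0.1,0.04,0.05],[-41,0,0,0.02,-0.13,0.05,0.05],[-49,0,0,0.04,-0.16,0.07,0.05],[-57,0,0,0.06,-0.176,0.079,0.05],[-65,0,0,0.08,-0.176,0.079,0.05],[-73,0,0,0.09,-0.176,0.079,0.05],[-81,0,0,0.1,-0.176,0.079,0.05]]'
python3 -m jog '[[-9,0,0,0,0,0,0.05],[-9,0,0,0,0,0,0.05],[-9,0,0,0,0,0,0.05]]'
python3 - <<'E'
from h import *
s=ctrl.state(); print(s["joint_pos"].round(2))
d=[np.cos(np.radians(-22)),np.sin(np.radians(-22))]
print(tool([.4555,-.1352,.089],d))
E
```

```text
t: 10.55
tcp_pos: [0.4553, -0.135, 0.1681]
ee_rot: [0.349, 0.616, 0.353, -0.611]
contact_force: [-0.0, -0.2, -0.3]
gripper_width: 0.583
t: 10.85
tcp_pos: [0.4554, -0.1348, 0.1673]
ee_rot: [0.395, 0.588, 0.399, -0.583]
contact_force: [0.5, 0.1, 0.2]
gripper_width: 0.584
[ 0.67  0.14 -0.49  2.02  0.07  1.   -0.24]
[array([0.0783, 0.0004, 0.0011]), array([ 0.32, -0.52,  0.08]), array([-1.7968e+02, -1.2000e-01, -8.2000e-01])]
```

```bash
python3 -m jog '[[0,0,0,0.03,0,0.001,0.05],[0,0,0,0.06,0,0.001,0.05],[0,0,0,0.079,0,0.001,0.05],[0,0,0,0.079,0,0.001,0.05],[0,0,0,0.079,0,0.001,0],[0,0,0,0.079,0,0.001,0],[0,0,0,0.079,0,0.001,0],[0,0,0,0.079,0,0.001,0],[0,0,0,0.079,0,0.001,0]]'
python3 -m jog '[[0,0,0,-0.01,0,0,0],[0,0,0,-0.04,0,0,0],[0,0,0,-0.08,0,0,0],[0,0,0,-0.12,0,0,0],[0,0,0,-0.12,0,0,0]]'
python3 - <<'E'
from h import *
d=[np.cos(np.radians(-22)),np.sin(np.radians(-22))]
print(tool([.5196,-.3205,.20],d),tool([.499,-.3715,.20],d))
E
```

```text
t: 11.75
tcp_pos: [0.456, -0.1352, 0.0896]
ee_rot: [0.395, 0.588, 0.398, -0.582]
contact_force: [-0.4, -0.0, 7.8]
gripper_width: 0.29
t: 12.25
tcp_pos: [0.4581, -0.1366, 0.2157]
ee_rot: [0.398, 0.59, 0.396, -0.581]
contact_force: [0.2, 0.2, -0.7]
gripper_width: 0.288
[array([0.0156, 0.125 , 0.1482]), array([ 0.29, -0.51, -0.59]), array([-179.7 ,    0.93,   -0.81])] [array([0.0151, 0.1247, 0.2032]), array([ 0.29, -0.51, -0.59]), array([-179.7 ,    0.93,   -0.81])]
```

```bash
python3 -m jog '[[0,0,0,0,0.02,0.03,0],[0,0,0,0,0.04,0.06,0],[0,0,0,0,0.06,0.1,0],[0,0,0,0,0.085,0.14,0],[0,0,0,0,0.11,0.18,0],[0,0,0,0.005,0.125,0.203,0],[0,0,0,0.01,0.125,0.203,0],[0,0,0,0.01,0.125,0.203,0]]'
python3 - <<'E'
from h import *
d=[np.cos(np.radians(-22)),np.sin(np.radians(-22))]
print(tool([.499,-.3715,.116],d))
E
```

```text
t: 13.05
tcp_pos: [0.4987, -0.3712, 0.204]
ee_rot: [0.397, 0.59, 0.396, -0.581]
contact_force: [0.5, 1.1, -0.6]
gripper_width: 0.287
[array([ 0.088 , -0.0003,  0.001 ]), array([ 0.24, -0.57, -0.48]), array([-179.76,    0.75,   -0.9 ])]
```

```bash
python3 -m jog '[[0,0,0,0.02,0,0,0],[0,0,0,0.05,0,0,0],[0,0,0,0.075,0,0,0],[0,0,0,0.083,0,0.001,0],[0,0,0,0.086,0,0.001,0],[0,0,0,0.088,0,0.001,0],[0,0,0,0.089,0,0.001,0],[0,0,0,0.089,0,0.001,0]]'
```

```text
t: 13.85
tcp_pos: [0.4998, -0.3718, 0.1161]
ee_rot: [0.398, 0.59, 0.396, -0.581]
contact_force: [-0.3, 0.3, -1.3]
gripper_width: 0.292
```

```bash
python3 -m jog '[[0,0,0,0.001,0,0,0],[0,0,0,0.002,0,0,0],[0,0,0,0.002,0,0,0]]'; python3 -c "
from h import *
s=ctrl.state();print(s['contact_force'],s['tcp_pos'])"
```

```text
t: 14.15
tcp_pos: [0.5001, -0.372, 0.1147]
ee_rot: [0.398, 0.59, 0.395, -0.581]
contact_force: [-0.2, -0.7, 3.9]
gripper_width: 0.291
[-0.20118831 -0.70231856  3.88152502] [ 0.50010234 -0.37200246  0.11470446]
```

Contact. Release to 45 mm and rise, heading for the second amber at (0.5877, 0.1619).

```bash
python3 -m jog '[[0,0,0,0,0,0,0.035],[0,0,0,0,0,0,0.042],[0,0,0,0,0,0,0.042],[0,0,0,0,0,0,0.042],[0,0,0,-0.03,0,0,0.045],[0,0,0,-0.07,0,0,0.05],[0,0,0,-0.11,0,0,0.05],[0,0,0,-0.12,0,0,0.05]]'
python3 - <<'E'
from h import *
d=[np.cos(np.radians(-22)),np.sin(np.radians(-22))]
for P in([.57,0,.23],[.5877,.1619,.18]):print(tool(P,d))
im=ctrl.get_image("scene"); cv2.imwrite("pics/s7.png",cv2.resize(im[110:250,90:300],None,fx=3.5,fy=3.5,interpolation=cv2.INTER_CUBIC))
E
```

```text
t: 14.95
tcp_pos: [0.5, -0.3734, 0.2398]
ee_rot: [0.4, 0.591, 0.393, -0.58]
contact_force: [1.1, -0.1, -0.8]
gripper_width: 0.59
[array([ 0.0114, -0.0736, -0.3726]), array([ 0.24, -0.44, -1.  ]), array([-179.75,    1.57,   -0.69])]
[array([ 0.0618, -0.1181, -0.5292]), array([ 0.24, -0.44, -1.  ]), array([-179.75,    1.57,   -0.69])]
```

View pics/s7.png

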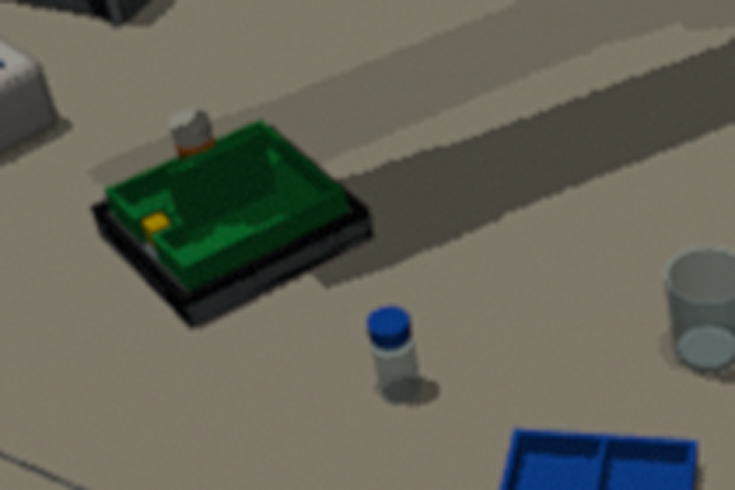

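```bash
python3 - <<'E'
from h import *
sc=ctrl.get_calibration("scene"); f=lambda P:tuple(np.round((np.array(proj(sc,P))-[90,110]+.5)*3.5-.5,0))
C=np.array([.5093,-.346]);y=np.radians(-22);ex=np.array([np.cos(y),np.sin(y)]);ey=np.array([-ex[1],ex[0]])
W=lambda a,b,z:[*(C+a*ex+b*ey),z]
print("cap top",f([.5,-.372,.085]),"bottom",f([.5,-.372,.025]))
for b in(-.054,.054): print("wall tops",f(W(.06,b,.042)),f(W(-.06,b,.042)))
print("fin top",f(W(.035,0,.075)),f(W(-.035,0,.075)))
E
```

```text
cap top (np.float64(189.0), np.float64(118.0)) bottom (np.float64(208.0), np.float64(190.0))
wall tops (np.float64(105.0), np.float64(188.0)) (np.float64(262.0), np.float64(118.0))
wall tops (np.float64(184.0), np.float64(266.0)) (np.float64(345.0), np.float64(188.0))
fin top (np.float64(166.0), np.float64(170.0)) (np.float64(261.0), np.float64(127.0))
```

Cap top expected at (189,118), seen there: the amber vial stands in the far bay. On to the second amber.

```bash
python3 -m jog '[[0,0,0,0,-0.01,-0.05,0.05],[0,0,0,0,-0.02,-0.1,0.05],[0,0,0,0,-0.03,-0.15,0.05],[0,0,0,0,-0.04,-0.2,0.05],[0,0,0,0,-0.055,-0.25,0.05],[0,0,0,0.01,-0.065,-0.3,0.05],[0,0,0,0.02,-0.076,-0.35,0.05],[0,0,0,0.03,-0.09,-0.4,0.05],[0,0,0,0.04,-0.1,-0.45,0.05],[0,0,0,0.05,-0.11,-0.5,0.05]]'
python3 -m jog '[[0,0,0,0,0,-0.028,0.05],[0,0,0,0,0,-0.028,0.05],[0,0,0,0,0,-0.028,0.05]]'
python3 - <<'E'
from h import *
d=[np.cos(np.radians(-22)),np.sin(np.radians(-22))]
print(tool([.5877,.1619,.089],d),ctrl.state()["joint_pos"].round(2))
E
```

```text
t: 16.0
tcp_pos: [0.5805, 0.1175, 0.1929]
ee_rot: [0.4, 0.591, 0.393, -0.58]
contact_force: [0.2, -0.9, -0.0]
gripper_width: 0.584
t: 16.3
tcp_pos: [0.5904, 0.1439, 0.1917]
ee_rot: [0.4, 0.59, 0.394, -0.581]
contact_force: [-0.6, 0.1, -0.4]
gripper_width: 0.585
[array([ 0.1027, -0.0106, -0.0151]), array([ 0.31, -0.35, -0.81]), array([-179.68,    1.27,   -0.55])] [ 0.18  0.39 -0.61  1.69  0.25  1.12 -0.88]
```

```bash
python3 -m jog '[[0,0,-0.8,0.02,-0.01,-0.015,0.05],[0,0,-0.8,0.02,-0.01,-0.015,0.05],[0,0,-0.8,0.05,-0.01,-0.015,0.05],[0,0,-0.8,0.08,-0.01,-0.015,0.05],[0,0,-0.8,0.101,-0.01,-0.015,0.05],[0,0,-0.8,0.101,-0.01,-0.015,0.05]]'
python3 - <<'E'
from h import *
print(tool([.5877,.1619,.090]))
E
```

```text
t: 16.9
tcp_pos: [0.5868, 0.1588, 0.0881]
ee_rot: [0.395, 0.585, 0.398, -0.585]
contact_force: [-0.7, 0.2, -0.9]
gripper_width: 0.584
[array([-0.0019, -0.0003, -0.0032])]
```

```bash
python3 -m jog '[[0,0,0,-0.002,0,-0.003,0.05],[0,0,0,-0.002,0,-0.003,0.05],[0,0,0,-0.002,0,-0.003,0],[0,0,0,-0.002,0,-0.003,0],[0,0,0,-0.002,0,-0.003,0],[0,0,0,-0.002,0,-0.003,0],[0,0,0,-0.002,0,-0.003,0]]'
python3 -m jog '[[0,0,0,-0.01,0,0,0],[0,0,0,-0.04,0,0,0],[0,0,0,-0.08,0,0,0],[0,0,0,-0.12,0,0,0],[0,0,0,-0.12,0,0,0]]'
python3 - <<'E'
from h import *
d=[np.cos(np.radians(-22)),np.sin(np.radians(-22))]
print(tool([.5196,-.3205,.20],d))
E
```

```text
t: 17.6
tcp_pos: [0.5885, 0.1617, 0.0914]
ee_rot: [0.395, 0.586, 0.398, -0.585]
contact_force: [-1.2, -1.1, 5.5]
gripper_width: 0.29
t: 18.1
tcp_pos: [0.5909, 0.1627, 0.2185]
ee_rot: [0.397, 0.589, 0.396, -0.582]
contact_force: [1.3, -0.6, 0.3]
gripper_width: 0.29
[array([0.0151, 0.1128, 0.4754]), array([ 0.24, -0.5 , -0.37]), array([-179.76,    0.58,   -0.78])]
```

```bash
python3 -m jog '[[0,0,0,0,0.008,0.03,0],[0,0,0,0,0.018,0.075,0],[0,0,0,0,0.03,0.125,0],[0,0,0,0,0.04,0.175,0],[0,0,0,0,0.053,0.225,0],[0,0,0,0,0.065,0.275,0],[0,0,0,0,0.077,0.325,0],[0,0,0,0,0.09,0.375,0],[0,0,0,0,0.1,0.42,0],[0,0,0,0.01,0.11,0.46,0]]'
python3 -m jog '[[0,0,0,0.005,0.002,0.017,0],[0,0,0,0.005,0.002,0.017,0],[0,0,0,0.005,0.002,0.017,0]]'
python3 - <<'E'
from h import *
d=[np.cos(np.radians(-22)),np.sin(np.radians(-22))]
print(tool([.5196,-.3205,.118],d))
E
```

```text
t: 19.1
tcp_pos: [0.5224, -0.3079, 0.2071]
ee_rot: [0.398, 0.59, 0.395, -0.581]
contact_force: [0.8, -0.4, -0.8]
gripper_width: 0.29
t: 19.4
tcp_pos: [0.5181, -0.3241, 0.2022]
ee_rot: [0.397, 0.59, 0.395, -0.581]
contact_force: [0.5, 1.4, -0.3]
gripper_width: 0.285
[array([ 0.0842, -0.0007, -0.0032]), array([ 0.18, -0.48, -0.55]), array([-179.81,    0.86,   -0.76])]
```

```bash
python3 -m jog '[[0,0,0,0.02,0,-0.003,0],[0,0,0,0.05,-0.001,-0.003,0],[0,0,0,0.07,-0.001,-0.003,0],[0,0,0,0.08,-0.001,-0.003,0],[0,0,0,0.084,-0.001,-0.003,0],[0,0,0,0.085,-0.001,-0.003,0],[0,0,0,0.086,-0.001,-0.003,0],[0,0,0,0.0865,-0.001,-0.003,0],[0,0,0,0.0865,-0.001,-0.003,0]]'
```

```text
t: 20.3
tcp_pos: [0.5197, -0.3208, 0.1165]
ee_rot: [0.398, 0.59, 0.395, -0.581]
contact_force: [0.4, -0.7, 2.3]
gripper_width: 0.286
```

```bash
python3 -m jog '[[0,0,0,0.0005,0,0,0.035],[0,0,0,0.0005,0,0,0.042],[0,0,0,0.0005,0,0,0.042],[0,0,0,0.0005,0,0,0.042],[0,0,0,-0.03,0,0,0.045],[0,0,0,-0.07,0,0,0.05],[0,0,0,-0.1,0,0,0.05],[0,0,0,-0.1,0,0,0.05]]'
python3 - <<'E'
from h import *
y=np.radians(21.4)
print(tool([.5844,-.1614,.18],[np.cos(y),np.sin(y)]))
E
```

```text
t: 21.1
tcp_pos: [0.5203, -0.322, 0.2215]
ee_rot: [0.4, 0.591, 0.392, -0.58]
contact_force: [1.3, -0.4, 0.0]
gripper_width: 0.586
[array([ 0.0427, -0.001 , -0.1726]), array([-4.322e+01,  3.000e-02, -1.150e+00]), array([ 1.3677e+02, -1.4400e+00, -4.0000e-02])]
```

```bash
python3 -m jog '[[-8,0,0,0,0,-0.04,0.05],[-16,0,-0.5,0,0,-0.08,0.05],[-24,0,-1,0.01,0,-0.12,0.05],[-32,0,-1,0.02,0,-0.16,0.05],[-40,0,-1,0.03,0,-0.172,0.05],[-43,0,-1,0.04,0,-0.172,0.05],[-43,0,-1,0.042,0,-0.172,0.05],[-43,0,-1,0.042,0,-0.172,0.05]]'
python3 - <<'E'
from h import *
y=np.radians(21.4)
print(tool([.5844,-.1614,.090],[np.cos(y),np.sin(y)]))
E
```

```text
t: 21.9
tcp_pos: [0.5846, -0.1628, 0.1799]
ee_rot: [0.583, 0.401, 0.582, -0.4]
contact_force: [0.4, -0.7, 1.2]
gripper_width: 0.586
[array([ 0.0899,  0.0002, -0.0014]), array([-0.37,  0.03, -0.06]), array([ 1.7963e+02, -9.0000e-02, -5.0000e-02])]
```

```bash
python3 -m jog '[[0,0,0,0.03,0,-0.001,0.05],[0,0,0,0.06,0,-0.001,0.05],[0,0,0,0.085,0,-0.001,0.05],[0,0,0,0.09,0,-0.001,0.05],[0,0,0,0.09,0,-0.001,0],[0,0,0,0.09,0,-0.001,0],[0,0,0,0.09,0,-0.001,0],[0,0,0,0.09,0,-0.001,0],[0,0,0,0.09,0,-0.001,0]]'
python3 -m jog '[[0,0,0,-0.01,0,0,0],[0,0,0,-0.04,0,0,0],[0,0,0,-0.08,0,0,0],[0,0,0,-0.1,0,0,0],[0,0,0,-0.1,0,0,0]]'
python3 - <<'E'
from h import *
y=np.radians(21.4)
print(tool([.6434,-.022,.185],[np.cos(y),np.sin(y)]))
E
```

```text
t: 22.8
tcp_pos: [0.5852, -0.1621, 0.0914]
ee_rot: [0.584, 0.401, 0.582, -0.4]
contact_force: [-1.1, 0.1, 6.8]
gripper_width: 0.293
t: 23.3
tcp_pos: [0.5866, -0.1621, 0.1959]
ee_rot: [0.586, 0.401, 0.579, -0.399]
contact_force: [0.0, -1.3, -0.3]
gripper_width: 0.291
[array([ 0.011 ,  0.1032, -0.1104]), array([-0.38,  0.36, -0.44]), array([179.62,  -0.69,  -0.56])]
```

```bash
python3 -m jog '[[0,0,0,0,0.03,-0.03,0],[0,0,0,0,0.06,-0.065,0],[0,0,0,0,0.09,-0.095,0],[0,0,0,0.005,0.103,-0.11,0],[0,0,0,0.01,0.103,-0.11,0],[0,0,0,0.01,0.103,-0.11,0]]'
python3 - <<'E'
from h import *
y=np.radians(21.4)
print(tool([.6434,-.022,.0975],[np.cos(y),np.sin(y)]))
c=ctrl.get_calibration("wrist"); im=ctrl.get_image("wrist"); np.save("w8.npy",c,allow_pickle=True); cv2.imwrite("pics/w8.png",im)
E
```

```text
t: 23.9
tcp_pos: [0.6426, -0.0226, 0.1846]
ee_rot: [0.586, 0.401, 0.58, -0.4]
contact_force: [-0.2, -1.0, -0.1]
gripper_width: 0.29
[array([ 0.0871,  0.0005, -0.0007]), array([-0.33,  0.32, -0.31]), array([179.66,  -0.48,  -0.5 ])]
```

View pics/w8.png

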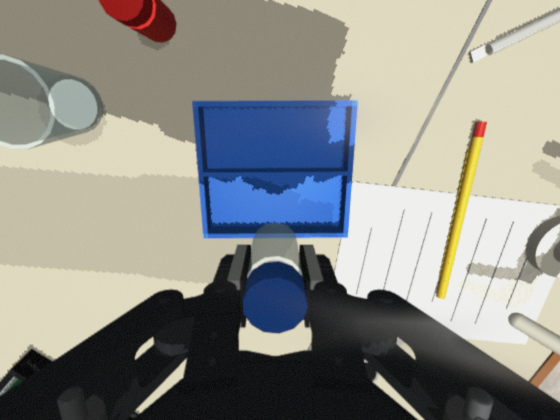

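The blue tray is ahead of the held vial. Its wall-top corners are (193,101), (357,101), (349,238) and (205,238), with the divider at v≈174.

```bash
python3 - <<'E'
from h import *
c=np.load("w8.npy",allow_pickle=True).item()
k=[onz(c,*p,.022)[:2] for p in((193,101),(357,101),(349,238),(205,238))]
C=np.mean(k,0); print(C,[np.linalg.norm(k[i]-k[i-1]).round(4) for i in range(4)],np.degrees(np.arctan2(*(k[1]-k[0])[::-1])),np.degrees(np.arctan2(*(k[2]-k[3])[::-1])))
print(onz(c,278,174,.022)[:2])
y=np.radians(21.3);ey=np.array([-np.sin(y),np.cos(y)])
for s in(1,-1): print(C+s*.02575*ey)
E
```

```text
[0.6350866  0.00282573] [np.float64(0.1074), np.float64(0.1184), np.float64(0.1077), np.float64(0.1192)] 21.076439761107444 20.94210293168285
[0.63636265 0.00346238]
[0.62573288 0.02681678]
[ 0.64444032 -0.02116531]
```

```bash
python3 -m jog '[[0,0,0,0.02,0.001,-0.001,0],[0,0,0,0.05,0.001,-0.001,0],[0,0,0,0.07,0.001,-0.001,0],[0,0,0,0.08,0.001,-0.001,0],[0,0,0,0.085,0.001,-0.001,0],[0,0,0,0.087,0.001,-0.001,0],[0,0,0,0.088,0.001,-0.001,0],[0,0,0,0.089,0.001,-0.001,0],[0,0,0,0.089,0.001,-0.001,0]]'
```

```text
t: 24.85
tcp_pos: [0.6442, -0.0227, 0.0966]
ee_rot: [0.586, 0.401, 0.579, -0.4]
contact_force: [-0.3, -0.6, -0.0]
gripper_width: 0.281
```

```bash
python3 -m jog '[[0,0,0,0.001,0,0,0],[0,0,0,0.002,0,0,0],[0,0,0,0.002,0,0,0]]'
```

```text
t: 25.15
tcp_pos: [0.6444, -0.0227, 0.0964]
ee_rot: [0.586, 0.401, 0.579, -0.4]
contact_force: [-7.0, -1.1, 15.0]
gripper_width: 0.286
```

```bash
python3 -m jog '[[0,0,0,-0.0005,0,0,0],[0,0,0,-0.001,0,0,0]]'; python3 -m jog '[[0,0,0,0,0,0,0.035],[0,0,0,0,0,0,0.042],[0,0,0,0,0,0,0.042],[0,0,0,0,0,0,0.042],[0,0,0,-0.03,0,0,0.045],[0,0,0,-0.07,0,0,0.045],[0,0,0,-0.1,0,0,0.045],[0,0,0,-0.12,0,0,0.045]]'
python3 - <<'E'
from h import *
y=np.radians(21.4)
print(tool([.4577,.1194,.20],[np.cos(y),np.sin(y)]),ctrl.state()["joint_pos"].round(2))
t=ctrl.get_image("top"); cv2.imwrite("pics/t9.png",t); c=ctrl.get_calibration("top")
m,b=blobs(t,(0,150,80),(6,255,255),40); print([(q[0],onz(c,*q[0],.06)[:2].round(3)) for q in b if 190<q[0][0]<270 and 190<q[0][1]<290])
E
```

```text
t: 25.35
tcp_pos: [0.6447, -0.0226, 0.0979]
ee_rot: [0.586, 0.401, 0.579, -0.4]
contact_force: [0.7, 0.9, -0.6]
gripper_width: 0.288
t: 26.15
tcp_pos: [0.6441, -0.0218, 0.2206]
ee_rot: [0.587, 0.402, 0.578, -0.4]
contact_force: [-0.1, 0.4, -1.3]
gripper_width: 0.526
[array([ 0.0176, -0.1237, -0.1988]), array([-0.42,  0.52, -0.56]), array([179.58,  -0.88,  -0.81])] [ 0.44  0.44 -0.62  1.56  0.28  1.21  0.13]
[(array([252.2, 212.7]), array([0.515, 0.071])), (array([201.9, 232.4]), array([0.469, 0.185])), (array([234.2, 270.6]), array([0.383, 0.11 ]))]
```

```bash
python3 -m jog '[[0,0,0,0,-0.025,-0.04,0.045],[0,0,0,0,-0.05,-0.08,0.045],[0,0,0,0,-0.075,-0.12,0.045],[0,0,0,0.01,-0.1,-0.16,0.045],[0,0,0,0.015,-0.124,-0.199,0.045],[0,0,0,0.018,-0.124,-0.199,0.045],[0,0,0,0.018,-0.124,-0.199,0.045],[0,0,0,0.018,-0.124,-0.199,0.045]]'
python3 - <<'E'
from h import *
y=np.radians(21.4)
print(tool([.4577,.1194,.090],[np.cos(y),np.sin(y)]))
E
```

```text
t: 27.0
tcp_pos: [0.4591, 0.1191, 0.202]
ee_rot: [0.588, 0.403, 0.577, -0.399]
contact_force: [0.5, 0.4, 0.8]
gripper_width: 0.528
[array([ 0.1119, -0.0027, -0.002 ]), array([-0.48,  0.61, -0.77]), array([179.52,  -1.2 ,  -0.96])]
```

```bash
python3 -m jog '[[0,0.5,-0.7,0.03,-0.002,-0.001,0.045],[0,0.5,-0.7,0.06,-0.002,-0.001,0.045],[0,0.5,-0.7,0.09,-0.002,-0.001,0.045],[0,0.5,-0.7,0.11,-0.002,-0.001,0.045],[0,0.5,-0.7,0.111,-0.002,-0.001,0.045],[0,0.5,-0.7,0.111,-0.002,-0.001,0],[0,0.5,-0.7,0.111,-0.002,-0.001,0],[0,0.5,-0.7,0.111,-0.002,-0.001,0],[0,0.5,-0.7,0.111,-0.002,-0.001,0],[0,0.5,-0.7,0.111,-0.002,-0.001,0]]'
python3 -m jog '[[0,0,0,-0.01,0,0,0],[0,0,0,-0.04,0,0,0],[0,0,0,-0.08,0,0,0],[0,0,0,-0.12,0,0,0],[0,0,0,-0.12,0,0,0]]'
python3 - <<'E'
from h import *
y=np.radians(21.2)
print(tool([.6256,.0266,.20],[np.cos(y),np.sin(y)]))
E
```

```text
t: 28.0
tcp_pos: [0.4593, 0.1187, 0.0918]
ee_rot: [0.584, 0.401, 0.581, -0.401]
contact_force: [-0.2, -0.8, 7.5]
gripper_width: 0.292
t: 28.5
tcp_pos: [0.4611, 0.1201, 0.2174]
ee_rot: [0.586, 0.403, 0.579, -0.399]
contact_force: [0.3, -0.4, -0.5]
gripper_width: 0.288
[array([0.0194, 0.12  , 0.146 ]), array([-0.26,  0.29, -0.62]), array([179.74,  -0.97,  -0.46])]
```

```bash
python3 -m jog '[[0,0,0,0,0.025,0.03,0],[0,0,0,0,0.055,0.065,0],[0,0,0,0,0.085,0.105,0],[0,0,0,0.01,0.11,0.135,0],[0,0,0,0.015,0.12,0.146,0],[0,0,0,0.019,0.12,0.146,0],[0,0,0,0.019,0.12,0.146,0],[0,0,0,0.019,0.12,0.146,0]]'
python3 - <<'E'
from h import *
y=np.radians(21.2)
print(tool([.6256,.0266,.0968],[np.cos(y),np.sin(y)]))
E
```

```text
t: 29.3
tcp_pos: [0.6245, 0.0281, 0.2008]
ee_rot: [0.586, 0.402, 0.579, -0.398]
contact_force: [-0.3, -1.0, 0.7]
gripper_width: 0.285
[array([ 0.104 , -0.0007,  0.0013]), array([-0.14,  0.27, -0.61]), array([179.86,  -0.96,  -0.43])]
```

```bash
python3 -m jog '[[0,0,0,0.02,0,0.001,0],[0,0,0,0.05,0,0.001,0],[0,0,0,0.08,0,0.001,0],[0,0,0,0.095,0,0.001,0],[0,0,0,0.1,0,0.001,0],[0,0,0,0.102,0,0.001,0],[0,0,0,0.103,0,0.001,0],[0,0,0,0.104,0,0.001,0],[0,0,0,0.105,0,0.001,0],[0,0,0,0.105,0,0.001,0]]'
```

```text
t: 30.3
tcp_pos: [0.6267, 0.0272, 0.097]
ee_rot: [0.587, 0.403, 0.579, -0.398]
contact_force: [-0.6, -0.6, 4.0]
gripper_width: 0.289
```

Contact. Release, rise and withdraw sideways for the final pictures.

```bash
python3 -m jog '[[0,0,0,0,0,0,0.035],[0,0,0,0,0,0,0.042],[0,0,0,0,0,0,0.042],[0,0,0,0,0,0,0.042],[0,0,0,-0.03,0,0,0.045],[0,0,0,-0.07,0,0,0.045],[0,0,0,-0.12,-0.02,-0.02,0.045],[0,0,0,-0.16,-0.05,-0.05,0.045],[0,0,0,-0.18,-0.09,-0.08,0.045],[0,0,0,-0.18,-0.12,-0.12,0.045]]'
python3 - <<'E'
from h import *
t=ctrl.get_image("top"); s=ctrl.get_image("scene")
cv2.imwrite("pics/t10.png",cv2.resize(t[120:290,180:480],None,fx=2.5,fy=2.5,interpolation=cv2.INTER_CUBIC))
cv2.imwrite("pics/s10.png",cv2.resize(s[120:320,100:400],None,fx=2.6,fy=2.6,interpolation=cv2.INTER_CUBIC))
E
```

```text
t: 31.3
tcp_pos: [0.4833, 0.0886, 0.2753]
ee_rot: [0.588, 0.404, 0.577, -0.398]
contact_force: [0.5, 0.4, 0.8]
gripper_width: 0.525
```

View pics/t10.png

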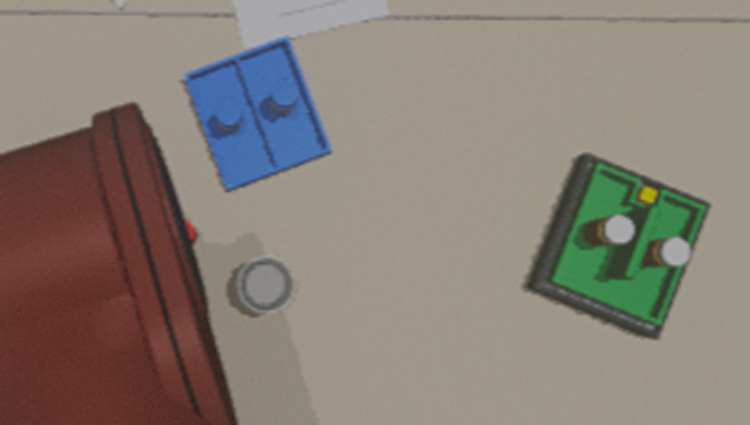

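View pics/s10.png

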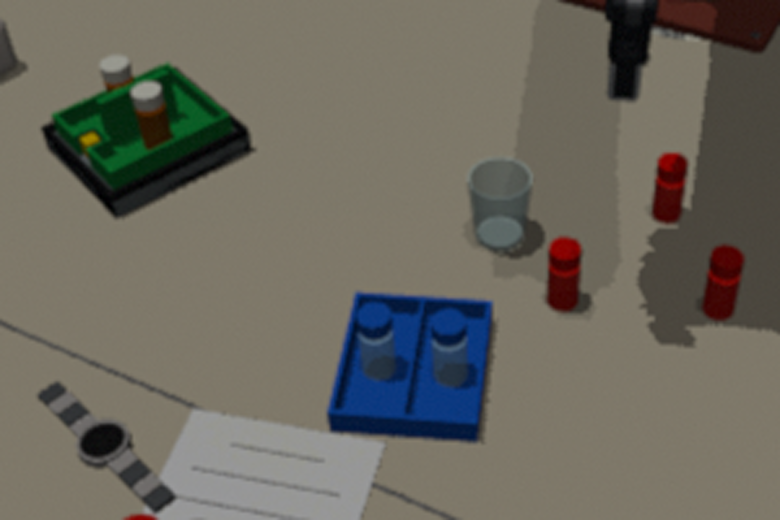

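All four vials stand upright in their bays, and the tray is seated. The beaker and the three red vials are where they were. Handing in.

```bash
python3 -c "
from bench import ctrl
print(ctrl.close_job())"
```

```text
the job is handed in; nothing more can be done
None
```

The job is handed in at about 31 s of the 128 s allowed, and by my last checks it was done as asked; no verdict was reported.

- **Tray:** I lifted the green tray by its fin and set it on the grey base, notch round the key. It showed level and inside the rim before any vial went in. During the approach it was about 2.5 mm off the key sideways, and I corrected that before lowering it.
- **Vials:** The two amber vials went into the two bays of the green tray, and the two clear vials into the two bays of the blue tray.
- **Last checks:** The final top and scene pictures show all four vials upright in their bays and the tray still seated. The beaker and the three red look-alikes look undisturbed, and the gripper was clear of everything.
- **Force:** The highest reading I saw was about 17 N at the wrist, a brief press while setting down the first clear vial. I eased off before releasing it.

No check failed.

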